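Set the guarded lamp selector

ROBOT

A 6-joint arm with a two-finger parallel gripper is mounted at the origin on the work surface. World frame = base frame: x ahead of the robot, y to its left, z up, the work surface at z = 0. Lengths are in m, angles in degrees, forces in N, time in s.
With the tool pointing down it reaches from about 0.325 to 0.9 m from the base axis. Payload 6.1 kg.
Tool frame: the origin (TCP) lies at the very end of the fingers, on their centre line; the grasp point (between the pads) lies 19 mm behind it; z points along the fingers, y is the line along which they close (so a half turn about z gives the same grasp; the last joint's range is limited). The gripper opens to 85 mm and grips with 20 to 120 N. Pads are 22 mm wide; open, the fingers measure 114 mm over their backs; the gripper's body (76 mm by 85 mm) begins 54 mm behind the grasp point. The pads swing forward as they close: fully open they stand 13 mm farther back than shut.
Start: joints at [-7.225, 12.628, 87.462, -0, 79.91, -7.225], TCP at [0.625, -0, 0.231] pointing down, gripper open.
Joint ranges: [-170.65, 170.65], [-52.31, 119.04], [5.05, 147.46], [-71.25, 251.25], [11.57, 151.72], [-153.62, 153.62]. Speed limits (degrees/s): [147.25, 147.25, 172.46, 180, 180, 180].

INTERFACE

Orientations are given as a 3x3 rotation matrix whose columns are the frame's x, y, z axes.
In Python, from workcell import env gives the robot as it stands.
- The arm moves only by the shell command python3 -m creep 'ROWS' [OPENING] [FORCE]. ROWS is text: rows parted by semicolons, each of 4 numbers parted by spaces: the shift along the tool's x, y, z in m, then the turn about the tool's z in degrees. A call has 1 to 20 rows; each row shifts and turns the commanded pose from where the row before left it, along the tool's axes as they then stand; what a row does not reach is not made up. A row lasts 1/8 s, in which the tool goes at most 62.5 mm and 10.7 degrees, less where a joint would pass 70% of its speed; a pose out of reach is approached as far as the arm can. A call is refused whole if a number of a shift passes 0.0625 or a number of a turn 10.7, either way. A call with a gripper value outside its range is refused whole. OPENING is the finger opening in m, from 0 to 0.0854, set as the call begins (- or left out, the last holds). The fingers move at their own pace and stop on an object; FORCE is the grip in N (left out, the last holds). Time passes only in rows, so rows that do not move let the fingers close. It gives the time, the measured TCP pose, the force, the opening and the grip force at its end, in the units of the state.
- env.state(): the state, without advancing time (a new reading comes with each control period).
- env.grab_frame(name): name is "scene" or "side" or "wrist"; returns a dict with "image" (400x640x3 uint8, red, green, blue), "intrinsics" (3x3 intrinsics, pixels), "R" (3x3) and "t" (3): a world point X has camera coordinates R X + t. Camera axes: x right, y down, z forward; pixel columns grow to the right and rows downward; lengths in m; the calibration is good to about 2 mm. A picture is of the moment at which its call begins. There is no depth.
- env.finish_job(): hands the job in; it is judged then, once.
The state is a dict: "clock": time; "q": joint angles; "qvel": joint speeds; "effort": joint torques, N m; "ee_pos": TCP position; "orientation": TCP orientation; "force": force on the tool from outside, world axes, zero at the start; "torque": the same for the moment, N m; "width": finger opening in m; "grip_force": force on a finger pad.
Only numpy, scipy, OpenCV 4.12 (cv2) and the standard library are available. Lean on these libraries where they do the work, as an engineer would, in place of code of your own. Each camera call takes 0.05 s, during which the arm holds its last target. There are 200 camera calls.

TASK

On the fluorescence lamp controller, swing the amber flip cover up and back until its catch clicks and it stays propped open, then take the selector knob beneath it, press it in gently (never ramming it onto its bottom), turn it clockwise under pressure to the next notch, at the green mark, and let it spring back up there. Leave the cover propped open and do not disturb the vial, the dish or the tweezers.

Things in the scene. Friction and masses are not known exactly. Their poses are not given: they have to be found in the camera images.
- console: Lamp controller, a fixed white box 220 (x) x 300 (y) x 70 mm high. Origin: centre of its underside; its -x side is the front (towards the robot), z up. The flat top panel is 70 mm above the origin; on it stand the cover, the knob, a black catch housing (30 x 16 x 78 mm high, at x +64, y +80 mm) and, right of the cover, the vial.
- cover_grip (a point): Centre of the red roller grip by which the cover is lifted: 24 mm in diameter, 20 mm long across the console (y), 35 mm out from the cover's front wall on an 8 mm stalk; it moves with the cover. Free all round: closed, the panel is 60 mm under it. Pinched on its two flat ends (20 mm apart, along y) it can pivot between the fingers as the cover swings.
- cover_hinge (a point): Point on the hinge line of the cover, fixed to the console (x +30, y 0, z +100 mm in its frame). The hinge line runs along the console's y axis; the grip goes round it at 148 mm: closed, it lies 145 mm before (-x) and 30 mm above this point.
- cover (a joint): Opening (rad) of the amber clear hood, 110 x 93 x 63 mm: 0 shut, growing as it swings up and back to the console's +x. A spring pulls it shut all the way (1 to 2 N at the grip). From 1.9 a pin pushes a spring catch aside (1 N more); at 2.0 the catch snaps in and holds the hood there, behind the hinge, clear of the space over the knob; hard stop 2.08.
- knob_grip (a point): Point on the knob's axis at the height to grip: 44 mm over the panel when up (x -30, y 0, z +114 mm in the console's frame). Its x axis runs along the grip bar and turns with the knob; -x is the pointer end (red line). Bar: 34 mm long, 14 mm thick, 16 to 56 mm over the panel. Round its foot is a notched aluminium collar, 64 mm across, 13 mm high.
- knob (a joint): Turn of the knob (rad), growing clockwise seen from above; at 0 the pointer faces the console's front. Two notches in the collar hold the knob's red lug while the knob is up: at 0 (start) and at 1.3 (green mark), each with about 0.1 of play either way. The knob turns only while pressed in; turning friction is small (0.05 N m).
- knob_press (a joint): How far the knob is pressed down (m), 0 = up. Spring: 3 N to start, then 2 N per mm. The lug is free of the collar from 4.5 mm (12 N); beyond 7.5 mm (18 N) the knob counts as rammed onto its bottom; 14 to 16 N is right. Let go between the notches it stays caught under the collar; at a notch it springs up to 0.
- vial: Small jar with a blue cap, 26 mm in diameter, 45 mm high, standing on the console's panel, right of the cover; origin at its underside. To be left alone.
- dish: Low clear glass dish, 90 mm in diameter, 16 mm high, on the table to the right of the console; origin at its underside. To be left alone.
- tweezers: Steel tweezers, 140 mm long, 4 mm high, lying on the table to the left of the console; origin at the underside. To be left alone.

How it is judged (in metres and radians):
On the way, in this order (a step that is already met when the one before it is completed fails the run):
1. the cover is swung back to its catch (value of joint cover above 1.93 rad), for 0.4 s.
2. with the cover propped open, the knob is pressed in far enough to turn (value of joint knob_press above 0.004 m and value of joint cover above 1.93 rad), for 0.2 s.
At the end, for the whole second after the job is handed in: The cover rests on its catch (opened more than 1.93 rad), the knob stands in the notch at the green mark (1.15 to 1.45 rad) and has sprung back up (less than 1.5 mm pressed) (value of joint cover above 1.93 rad and value of joint knob between 1.15 and 1.45 rad and value of joint knob_press below 0.0015 m); the robot touches nothing.
It fails at once if the knob is rammed onto its bottom (pressed more than 7.5 mm) (value of joint knob_press above 0.0075 m).
It fails at once if the vial, the dish or the tweezers are shifted by more than 30 mm (distance of any of vial, dish, tweezers from where it was at the start of the episode above 0.03 m).
It also fails if it takes over 69 s, if anything falls off the work surface, if the arm or the gripper's body presses on something with over 40 N, if the wrist force passes 120 N, or if a joint passes its speed limit or range.

## Working session

There is one attempt and no reset: what is moved stays moved. The work goes in short steps, Python scripts to look and compute and a shell command to move; the robot and the scene stay as the last step left them, time stands still between calls to the robot, and variables do not carry over. Pictures are saved under pics/ and viewed, at most 10 in all, crops included, and the job is handed in when it is done.

```bash
mkdir -p pics; python3 - <<'E'
from workcell import env
import cv2,pickle
d={}
for n in("scene","side","wrist"):
    f=env.grab_frame(n);d[n]=f;cv2.imwrite(f"pics/{n}0.png",f["image"][:,:,::-1])
    print(n,f["intrinsics"].tolist(),f["R"].round(3).tolist(),f["t"].round(3).tolist())
pickle.dump(d,open("f0.pkl","wb"))
s=env.state();print(s)
E
```

```text
scene [[449.5128205805967, 0.0, 325.25738870586997], [0.0, 449.5128205805967, 204.26885554773733], [0.0, 0.0, 1.0]] [[-0.32, 0.947, -0.017], [0.763, 0.247, -0.597], [-0.562, -0.204, -0.802]] [0.13, -0.356, 1.382]
side [[426.8080222780279, 0.0, 320.407264846562], [0.0, 426.8080222780279, 202.18306664420885], [0.0, 0.0, 1.0]] [[0.897, -0.441, 0.011], [-0.276, -0.58, -0.766], [0.345, 0.685, -0.642]] [-0.467, 0.239, 0.873]
wrist [[316.2844506513341, 0.0, 318.74059862579935], [0.0, 316.2844506513341, 202.88217489303412], [0.0, 0.0, 1.0]] [[1.0, 0.001, -0.002], [0.002, -0.961, 0.277], [-0.002, -0.277, -0.961]] [-0.624, -0.037, 0.378]
{'clock': 0.15, 'q': array([-7.22498742e+00,  1.26666399e+01,  8.75130778e+01, -1.50961876e-03,
        7.99124640e+01, -7.22669415e+00]), 'qvel': array([-0.09501318, -0.15725705, -0.29695063, -0.13464531,  0.05261692,
       -0.11516455]), 'effort': array([ 5.24838761e-04, -4.97483325e+01, -3.89904678e+01, -1.73041117e-04,
        7.14129725e-03, -8.50862284e-05]), 'ee_pos': array([6.24499912e-01, 5.09523102e-05, 2.30409449e-01]), 'orientation': array([[-3.42825467e-05,  9.99998720e-01, -1.59936137e-03],
       [ 9.99999984e-01,  3.45650486e-05,  1.76606868e-04],
       [ 1.76661924e-04, -1.59935529e-03, -9.99998705e-01]]), 'force': array([ 0.13348781,  0.30161313, -0.13128193]), 'torque': array([-0.00218315,  0.0120033 , -0.02543647]), 'grip_force': 0.0, 'width': 0.08525078416136567}
```

View pics/scene0.png

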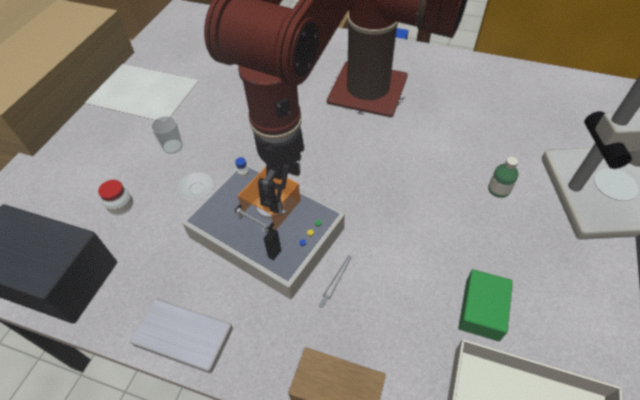

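View pics/side0.png

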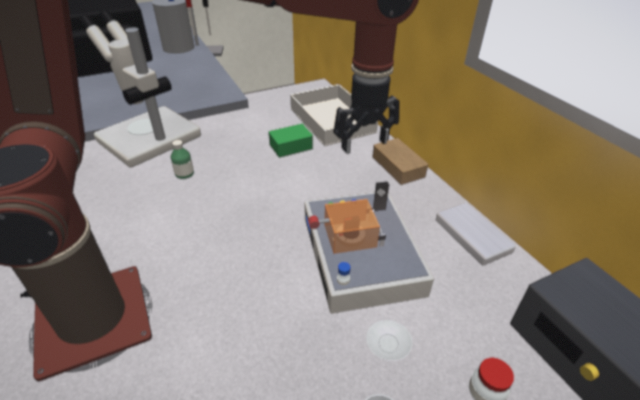

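The console is at about (265,230) in the scene view, with the gripper partly over the cover. In the side view it is at (370,250), with the red grip at (313,222). I'll enlarge both.

```bash
python3 - <<'E'
import pickle,cv2
d=pickle.load(open("f0.pkl","rb"))
cv2.imwrite("pics/sc.png",cv2.resize(d["scene"]["image"][150:300,175:355,::-1],None,fx=4,fy=4,interpolation=2))
cv2.imwrite("pics/si.png",cv2.resize(d["side"]["image"][170:310,295:445,::-1],None,fx=4,fy=4,interpolation=2))
E
```

```text
(no output)
```

View pics/sc.png

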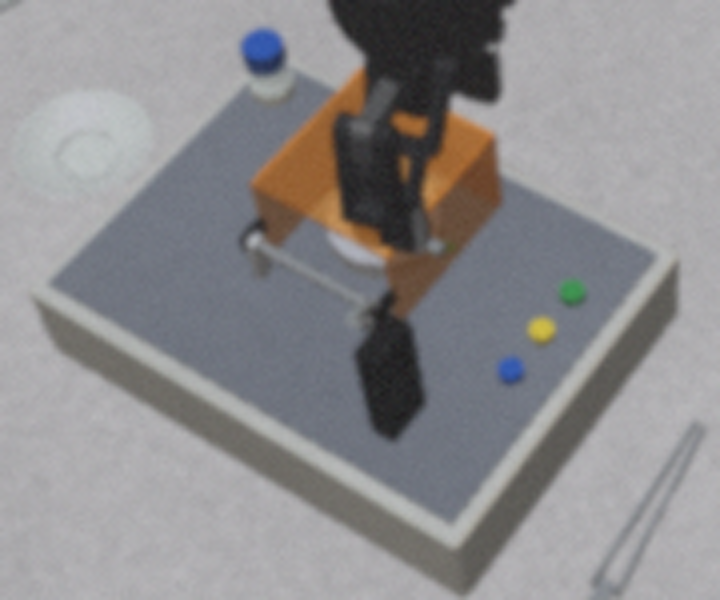

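View pics/si.png

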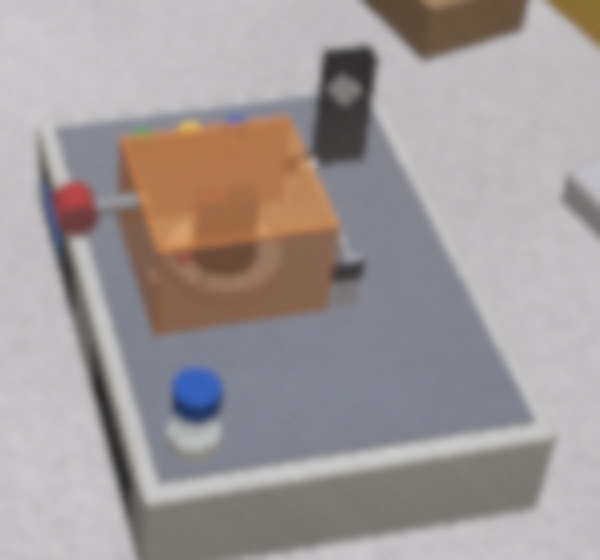

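Scene crop: panel corners are at (36,293), (458,540) and (679,262), with the hinge rod at about (252,240)–(365,305). Side crop: corners are at (550,435), (140,500) and (40,128), with the red grip at (76,208). I'll fit the console pose from these points.

```bash
cat > h.py <<'E'
import numpy as np,pickle
from scipy.optimize import least_squares
def proj(f,X):
    c=f["R"]@X+f["t"];p=f["intrinsics"]@c;return p[:2]/p[2]
def W(p,X):
    c,s=np.cos(p[2]),np.sin(p[2]);return np.array([c*X[0]-s*X[1]+p[0],s*X[0]+c*X[1]+p[1],X[2]])
E
python3 - <<'E'
from h import *
d=pickle.load(open("f0.pkl","rb"))
o={"scene":(175,150),"side":(295,170)}
M=[("scene",36,293,.11,-.15,.07),("scene",458,540,.11,.15,.07),("scene",679,262,-.11,.15,.07),("scene",308,272,.03,0,.1),
("side",550,435,.11,-.15,.07),("side",140,500,-.11,-.15,.07),("side",40,128,-.11,.15,.07),("side",350,52,.064,.08,.148),("side",76,208,-.115,0,.13)]
def r(p): return np.concatenate([proj(d[m[0]],W(p,np.array(m[3:])))-(np.array(m[1:3])/4+o[m[0]]) for m in M])
s=least_squares(r,[.7,0,0.],loss="soft_l1");p=s.x
print(p,np.degrees(p[2]));print(r(p).reshape(-1,2).round(2))
for n,X in dict(grip=(-.115,0,.13),hinge=(.03,0,.1),knob=(-.03,0,.114),housing=(.064,.08,.148)).items(): print(n,W(p,np.array(X)).round(4))
np.save("p.npy",p)
E
```

```text
[ 0.5847188  -0.08708976 -0.25375522] -14.539103211450026
[[-3.62 -2.66]
 [-1.35  1.24]
 [ 0.5  -3.65]
 [ 0.83 -0.22]
 [ 2.39 -0.84]
 [ 0.25 -0.28]
 [-1.14 -2.69]
 [ 0.04  0.23]
 [-0.7  -0.14]]
grip [ 0.4734 -0.0582  0.13  ]
hinge [ 0.6138 -0.0946  0.1   ]
knob [ 0.5557 -0.0796  0.114 ]
housing [ 0.6668 -0.0257  0.148 ]
```

```bash
python3 - <<'E'
from h import *
d=pickle.load(open("f0.pkl","rb"))
o={"scene":(175,150),"side":(295,170)}
M=[("scene",36,293,.11,-.15,.07),("scene",458,540,.11,.15,.07),("scene",679,262,-.11,.15,.07),("scene",308,272,.03,0,.1),
("side",550,435,.11,-.15,.07),("side",140,500,-.11,-.15,.07),("side",40,128,-.11,.15,.07),("side",350,52,.064,.08,.148),("side",76,208,-.115,0,.13)]
def r(p):
  R=[]
  for m in M:
    X=np.array(m[3:]); 
    if m[5]==.07: X=X-np.sign(X)*[p[3],p[4],0]
    R.append(proj(d[m[0]],W(p,X))-(np.array(m[1:3])/4+o[m[0]])+.375)
  return np.concatenate(R)
s=least_squares(r,[.58,-.08,-.25,0,0],loss="soft_l1");p=s.x
print(p,np.degrees(p[2]));print(r(p).reshape(-1,2).round(2))
for n,X in dict(grip=(-.115,0,.13),hinge=(.03,0,.1),knob=(-.03,0,.114),housing=(.064,.08,.148)).items(): print(n,W(p,np.array(X)).round(4))
np.save("p.npy",p)
E
```

```text
[ 0.58389559 -0.08632876 -0.25767421  0.00305742  0.00137472] -14.763644682281305
[[-1.31 -3.42]
 [-0.48 -0.  ]
 [ 0.1  -2.56]
 [ 1.64 -0.08]
 [ 0.36 -0.68]
 [ 1.1  -0.96]
 [ 0.32 -2.34]
 [ 0.1   0.57]
 [-0.86 -0.01]]
grip [ 0.4727 -0.057   0.13  ]
hinge [ 0.6129 -0.094   0.1   ]
knob [ 0.5549 -0.0787  0.114 ]
housing [ 0.6662 -0.0253  0.148 ]
```

```bash
python3 -m creep '0 0 -0.01 -9.4;0 0 0 -9.4;0 0 0 -9.4;0 0 0 -9.4;0 0 0 -9.4;0 0 0 -9.4;0 0 0 -9.4;0 0 0 -9.4;0.033 -0.0235 0 0;0.033 -0.0235 0 0;0.033 -0.0235 0 0;0.033 -0.0235 0 0;0 0 0 0;0 0 0 0' 0.06 20
python3 - <<'E'
from workcell import env
import cv2,pickle
from h import *
d={}
for n in("scene","wrist"):
    d[n]=env.grab_frame(n)
pickle.dump(d,open("f1.pkl","wb"))
p=np.load("p.npy")
print(proj(d["wrist"],W(p,np.array([-.115,0,.13]))))
s=env.state();print(s["ee_pos"],s["orientation"].round(4).tolist(),s["q"])
cv2.imwrite("pics/w1.png",d["wrist"]["image"][:,:,::-1])
E
```

```text
clock: 1.9
ee_pos: [0.4738, -0.0572, 0.2416]
orientation: [[-0.967, 0.256, 0.001], [0.256, 0.967, -0.0], [-0.001, 0.0, -1.0]]
force: [1.0, -0.0, -0.1]
width: 0.0601
grip_force: 0.0
[318.86848771 198.23896138]
[ 0.47413436 -0.05698399  0.24142121] [[-0.9669, 0.2551, 0.0005], [0.2551, 0.9669, 0.0001], [-0.0004, 0.0002, -1.0]] [-1.63352480e+01 -8.44259477e+00  1.08033221e+02  1.21797378e-02
  8.03857624e+01 -9.15576316e+01]
```

View pics/w1.png

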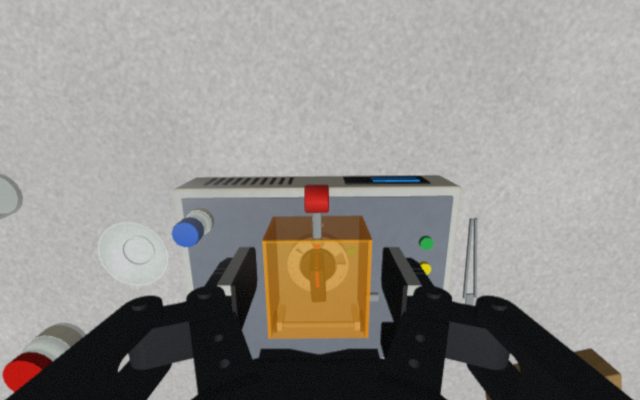

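The wrist view shows the grip at (317,198), about 1.5 mm to the right of the prediction, and the cover is square to the tool. I'll go down and pinch it.

```bash
python3 -m creep '0.001 -0.0015 0.02 0;0 0 0.03 0;0 0 0.03 0;0 0 0.02 0;0 0 0.02 0;0 0 0.01 0;0 0 0 0;0 0 0 0' 0.06 25; python3 -m creep '0 0 0 0;0 0 0 0;0 0 0 0;0 0 0 0;0 0 0 0;0 0 0 0' 0.01 25
python3 - <<'E'
from workcell import env
import numpy as np
print(env.state()["force"],env.state()["q"].round(1))
# arc increments (tool x=-console x, tool z=-up) per 0.1 rad from 0 to 2.04
a0=np.arctan2(.03,-.145);r=np.hypot(.03,.145)
a=a0-np.arange(0,2.06,.1);P=np.c_[-r*np.cos(a),-r*np.sin(a)]
print(np.diff(P,axis=0).round(4).tolist())
E
```

```text
clock: 3.0
ee_pos: [0.4728, -0.0585, 0.1121]
orientation: [[-0.967, 0.255, 0.001], [0.255, 0.967, -0.0], [-0.001, -0.0, -1.0]]
force: [-0.1, 0.8, 1.3]
width: 0.0599
grip_force: 0.0
clock: 3.75
ee_pos: [0.4723, -0.0586, 0.1119]
orientation: [[-0.967, 0.255, 0.001], [0.255, 0.967, -0.0], [-0.001, -0.0, -1.0]]
force: [-0.4, -0.9, 6.0]
width: 0.0198
grip_force: 29.0
[-0.40682907 -0.89575737  6.03287812] [-16.6  -0.9 115.6  -0.   65.2 -91.8]
[[-0.0037, -0.0143], [-0.0051, -0.0139], [-0.0065, -0.0133], [-0.0078, -0.0126], [-0.009, -0.0117], [-0.0101, -0.0108], [-0.0112, -0.0097], [-0.0121, -0.0086], [-0.0129, -0.0073], [-0.0135, -0.006], [-0.0141, -0.0046], [-0.0145, -0.0032], [-0.0147, -0.0017], [-0.0148, -0.0002], [-0.0147, 0.0012], [-0.0146, 0.0027], [-0.0142, 0.0041], [-0.0137, 0.0055], [-0.0131, 0.0069], [-0.0124, 0.0082]]
```

```bash
python3 -m creep '-0.0037 0 -0.0143 0;-0.0051 0 -0.0139 0;-0.0065 0 -0.0133 0;-0.0078 0 -0.0126 0;-0.009 0 -0.0117 0;-0.0101 0 -0.0108 0;-0.0112 0 -0.0097 0;-0.0121 0 -0.0086 0;-0.0129 0 -0.0073 0;-0.0135 0 -0.006 0;0 0 0 0;0 0 0 0'
```

```text
clock: 5.25
ee_pos: [0.5616, -0.0815, 0.22]
orientation: [[-0.967, 0.255, 0.002], [0.255, 0.967, 0.0], [-0.002, 0.001, -1.0]]
force: [0.6, 3.1, -0.4]
width: 0.0193
grip_force: 26.6
```

```bash
python3 -m creep '-0.0141 0 -0.0046 0;-0.0145 0 -0.0032 0;-0.0147 0 -0.0017 0;-0.0148 0 -0.0002 0;-0.0147 0 0.0012 0;-0.0146 0 0.0027 0;-0.0142 0 0.0041 0;-0.0137 0 0.0055 0;-0.0131 0 0.0069 0;-0.0124 0 0.0082 0;-0.006 0 0.0045 0;0 0 0 0;0 0 0 0;0 0 0 0'
python3 - <<'E'
from workcell import env
from h import *
s=env.state();p=np.load("p.npy");g=s["ee_pos"]-[0,0,.019]*np.array([0,0,-1]);h=W(p,np.array([.03,0,.1]))
v=g-h;c=np.array([np.cos(p[2]),np.sin(p[2])]);x=v[:2]@c;print(x,v[2],np.hypot(x,v[2]),np.arctan2(.03,-.145)-np.arctan2(v[2],x),s["force"],s["width"])
import cv2
f=env.grab_frame("side");cv2.imwrite("pics/si2.png",cv2.resize(f["image"][100:300,280:460,::-1],None,fx=3,fy=3))
E
```

```text
clock: 7.0
ee_pos: [0.7043, -0.1179, 0.1975]
orientation: [[-0.967, 0.255, 0.005], [0.255, 0.967, 0.001], [-0.004, 0.002, -1.0]]
force: [4.9, 5.5, 1.2]
width: 0.0197
grip_force: 29.7
0.09452256549847017 0.11650954607268324 0.1500299627223685 2.0483632208577496 [4.90683285 5.50134248 1.21737054] 0.019689387339811643
```

View pics/si2.png

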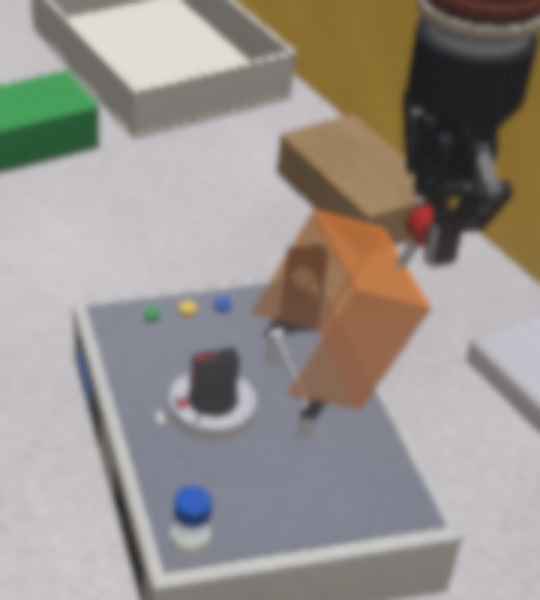

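The cover stands behind the hinge and the knob is exposed. I'll nudge a little further to be sure of the catch, then ease back to test it.

```bash
python3 -m creep '-0.0025 0 0.002 0;0 0 0 0;0 0 0 0'; python3 -m creep '0.006 0 -0.0045 0;0 0 0 0;0 0 0 0'; python3 -m creep '0 0 0 0;0 0 0 0;0 0 0 0;0 0 0 0' 0.06;  python3 -m creep '0 0 -0.02 0;0 0 -0.03 0;0 0 -0.03 0;0 0 0 0'
python3 - <<'E'
from workcell import env
import cv2
f=env.grab_frame("side");cv2.imwrite("pics/si3.png",cv2.resize(f["image"][100:300,280:460,::-1],None,fx=3,fy=3))
E
```

```text
clock: 7.42
ee_pos: [0.7063, -0.1184, 0.1959]
orientation: [[-0.967, 0.255, 0.004], [0.255, 0.967, 0.001], [-0.003, 0.002, -1.0]]
force: [1.8, 5.9, 4.0]
width: 0.0196
grip_force: 30.2
clock: 7.8
ee_pos: [0.702, -0.1173, 0.1993]
orientation: [[-0.967, 0.255, 0.007], [0.255, 0.967, 0.001], [-0.007, 0.002, -1.0]]
force: [10.3, 4.7, -4.1]
width: 0.0196
grip_force: 29.2
clock: 8.3
ee_pos: [0.6993, -0.1187, 0.1987]
orientation: [[-0.967, 0.256, 0.0], [0.256, 0.967, -0.0], [-0.0, -0.0, -1.0]]
force: [0.2, -0.6, 0.8]
width: 0.0602
grip_force: 0.0
clock: 8.8
ee_pos: [0.7014, -0.119, 0.2844]
orientation: [[-0.967, 0.255, 0.008], [0.255, 0.967, -0.002], [-0.008, -0.0, -1.0]]
force: [0.9, -0.5, 0.2]
width: 0.0598
grip_force: 0.0
```

View pics/si3.png

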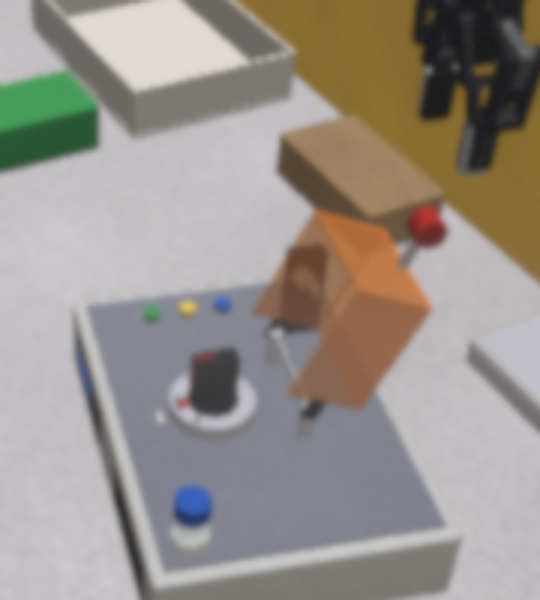

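The cover stays propped open. Next I'll hover over the knob.

```bash
python3 -m creep '0.03 0 0 0;0.03 0 0 0;0.03 0 0 0;0.03 0 0 0;0.032 0 0 0;0 0 0.03 0;0 0 0.03 0;0 0 0.03 0;0 0 0 0;0 0 0 0;0 0 0 0' 0.05
python3 - <<'E'
from workcell import env
import cv2,pickle
from h import *
f=env.grab_frame("wrist");p=np.load("p.npy")
pickle.dump(f,open("f2.pkl","wb"))
s=env.state();print(s["ee_pos"],s["orientation"].round(4).tolist())
for X in [(-.03,0,.126),(-.047,0,.126),(-.013,0,.126),(-.03,0,.083),(-.11,.15,.07),(-.11,-.15,.07)]: print(X,proj(f,W(p,np.array(X))).round(1))
cv2.imwrite("pics/w2.png",cv2.resize(f["image"][150:400,170:470,::-1],None,fx=2.4,fy=2.4,interpolation=2))
E
```

```text
clock: 10.22
ee_pos: [0.5534, -0.0799, 0.1903]
orientation: [[-0.967, 0.255, 0.002], [0.255, 0.967, -0.001], [-0.003, -0.0, -1.0]]
force: [0.1, 0.5, 0.3]
width: 0.0502
grip_force: 0.0
[ 0.55335941 -0.07985643  0.19020661] [[-0.9668, 0.2554, 0.0024], [0.2554, 0.9668, -0.0007], [-0.0025, -0.0001, -1.0]]
(-0.03, 0, 0.126) [321.6 219.7]
(-0.047, 0, 0.126) [321.7 195.7]
(-0.013, 0, 0.126) [321.6 242.6]
(-0.03, 0, 0.083) [321.2 202.3]
(-0.11, 0.15, 0.07) [512.1 100. ]
(-0.11, -0.15, 0.07) [130.4  99.9]
```

View pics/w2.png

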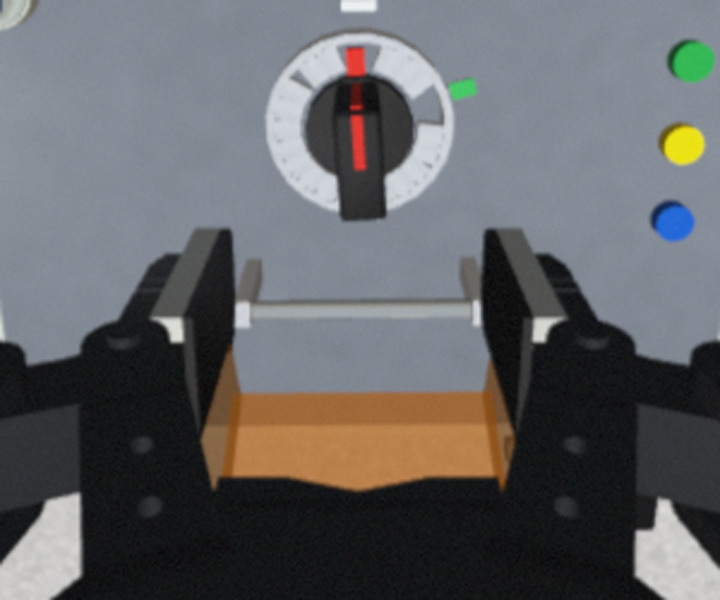

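The knob sits under the tool with the bar centre at crop (361,165), within 1 mm of the prediction, and the pointer faces front. The green mark is clockwise at (463,90). I'll descend and grip.

```bash
python3 -m creep '-0.001 0.0005 0.03 0;0 0 0.03 0;0 0 0.02 0;0 0 0.0135 0;0 0 0 0;0 0 0 0;0 0 0 0' 0.05; python3 -m creep '0 0 0 0;0 0 0 0;0 0 0 0;0 0 0 0;0 0 0 0;0 0 0 0' 0.005 60;python3 -m creep '0 0 0.002 0;0 0 0 0;0 0 0 0'
```

```text
clock: 11.15
ee_pos: [0.5544, -0.0796, 0.0963]
orientation: [[-0.967, 0.255, 0.002], [0.255, 0.967, -0.001], [-0.002, -0.0, -1.0]]
force: [-0.2, 0.2, 0.6]
width: 0.0498
grip_force: 0.0
clock: 11.9
ee_pos: [0.5538, -0.0794, 0.0953]
orientation: [[-0.967, 0.255, 0.001], [0.255, 0.967, -0.0], [-0.001, 0.0, -1.0]]
force: [-0.9, -0.0, 3.2]
width: 0.0129
grip_force: 61.7
clock: 12.28
ee_pos: [0.5539, -0.0795, 0.0936]
orientation: [[-0.967, 0.255, 0.001], [0.255, 0.967, -0.0], [-0.001, -0.0, -1.0]]
force: [-2.0, 1.9, 6.5]
width: 0.0128
grip_force: 62.1
```

```bash
python3 -m creep '0 0 0.0015 0;0 0 0.0015 0;0 0 0 0;0 0 0 0'
```

```text
clock: 12.78
ee_pos: [0.5539, -0.0794, 0.0913]
orientation: [[-0.967, 0.255, 0.001], [0.255, 0.967, -0.0], [-0.001, 0.0, -1.0]]
force: [-3.1, 1.8, 10.0]
width: 0.013
grip_force: 62.7
```

```bash
python3 -m creep '0 0 0.001 0;0 0 0.001 0;0 0 0 0;0 0 0 0'
```

```text
clock: 13.28
ee_pos: [0.5539, -0.0795, 0.0897]
orientation: [[-0.967, 0.255, 0.001], [0.255, 0.967, -0.0], [-0.001, -0.0, -1.0]]
force: [-5.5, 1.2, 13.3]
width: 0.0132
grip_force: 63.1
```

```bash
python3 -m creep '0 0 0.001 0;0 0 0 0;0 0 0 0'; python3 -m creep '0 0 0 5;0 0 0 0;0 0 0 0'
```

```text
clock: 13.65
ee_pos: [0.554, -0.0795, 0.0889]
orientation: [[-0.967, 0.255, 0.001], [0.255, 0.967, -0.0], [-0.001, -0.0, -1.0]]
force: [-5.4, 1.2, 15.6]
width: 0.0133
grip_force: 63.3
clock: 14.02
ee_pos: [0.554, -0.0793, 0.089]
orientation: [[-0.941, 0.339, 0.001], [0.339, 0.941, -0.0], [-0.001, 0.0, -1.0]]
force: [-4.6, 2.2, 15.0]
width: 0.0131
grip_force: 63.4
```

```bash
python3 -m creep '0 0 0 5;0 0 0 5;0 0 0 5;0 0 0 0;0 0 0 0'
```

```text
clock: 14.65
ee_pos: [0.5541, -0.0791, 0.089]
orientation: [[-0.821, 0.571, 0.001], [0.571, 0.821, 0.0], [-0.001, 0.001, -1.0]]
force: [-5.2, 3.2, 14.8]
width: 0.0129
grip_force: 63.5
```

```bash
python3 -c "
from workcell import env
s=env.state();print(s['force'],s['torque'],s['q'])"
```

```text
[-5.18640766  3.18110004 14.75078946] [ 0.5736706   0.82863645 -0.0133748 ] [-1.62160896e+01  1.21563650e+01  1.04260425e+02  4.08421145e-02
  6.35301546e+01 -7.14326544e+01]
```

```bash
python3 -m creep '0 0 0 5;0 0 0 5;0 0 0 5;0 0 0 5;0 0 0 5;0 0 0 0;0 0 0 0'
```

```text
clock: 15.52
ee_pos: [0.5545, -0.0787, 0.0891]
orientation: [[-0.503, 0.864, 0.002], [0.864, 0.503, 0.001], [-0.0, 0.002, -1.0]]
force: [-2.9, 3.8, 14.5]
width: 0.0132
grip_force: 63.4
```

```bash
python3 -m creep '0 0 0 5;0 0 0 5;0 0 0 5;0 0 0 5;0 0 0 5;0 0 0 4.5;0 0 0 0;0 0 0 0'
python3 - <<'E'
from workcell import env
import numpy as np,cv2
s=env.state();o=s["orientation"];print(s["force"],s["torque"],180-14.76-np.degrees(np.arctan2(o[1,0],o[0,0])))
E
```

```text
clock: 16.52
ee_pos: [0.5551, -0.0785, 0.0893]
orientation: [[-0.012, 1.0, 0.003], [1.0, 0.012, 0.001], [0.001, 0.003, -1.0]]
force: [-1.4, 5.4, 14.9]
width: 0.0128
grip_force: 63.3
[-1.40522873  5.38805769 14.91179047] [0.97557676 0.31798221 0.02255421] 74.53972663875062
```

```bash
python3 -m creep '0 0 -0.002 0;0 0 -0.002 0;0 0 -0.001 0;0 0 0 0;0 0 0 0'; python3 -m creep '0 0 -0.001 0;0 0 -0.001 0;0 0 0 0;0 0 0 0'
```

```text
clock: 17.15
ee_pos: [0.555, -0.0785, 0.0932]
orientation: [[-0.012, 1.0, 0.003], [1.0, 0.012, 0.001], [0.001, 0.003, -1.0]]
force: [2.3, 3.4, 7.8]
width: 0.0132
grip_force: 62.3
clock: 17.65
ee_pos: [0.555, -0.0785, 0.0948]
orientation: [[-0.012, 1.0, 0.003], [1.0, 0.012, 0.001], [0.001, 0.003, -1.0]]
force: [3.2, 3.5, 2.8]
width: 0.0128
grip_force: 61.8
```

The knob rose smoothly back to its starting height, with no hang-up on the collar. I'll release with a small opening and retreat.

```bash
python3 -m creep '0 0 0 0;0 0 0 0;0 0 0 0;0 0 0 0' 0.03 20; python3 -m creep '0 0 -0.02 0;0 0 -0.03 0;0 0 -0.03 0;0 0 -0.03 0;0 0 -0.03 0;0 -0.04 0 0;0 -0.04 0 0;0 -0.04 0 0;0 0 0 0;0 0 0 0'
python3 - <<'E'
from workcell import env
import cv2,numpy as np
a=env.grab_frame("side")["image"][100:300,280:460,::-1];b=env.grab_frame("scene")["image"][120:320,150:350,::-1]
cv2.imwrite("pics/end.png",cv2.resize(np.hstack([a,b]),None,fx=2.1,fy=2.1,interpolation=2))
E
```

```text
clock: 18.15
ee_pos: [0.5533, -0.0795, 0.0938]
orientation: [[-0.012, 1.0, -0.001], [1.0, 0.012, 0.0], [0.0, -0.001, -1.0]]
force: [-0.4, 0.4, -0.2]
width: 0.03
grip_force: 0.0
clock: 19.4
ee_pos: [0.4342, -0.0811, 0.2346]
orientation: [[-0.012, 1.0, 0.002], [1.0, 0.012, -0.0], [-0.0, 0.002, -1.0]]
force: [-0.1, -0.2, -0.3]
width: 0.0299
grip_force: 0.0
```

View pics/end.png

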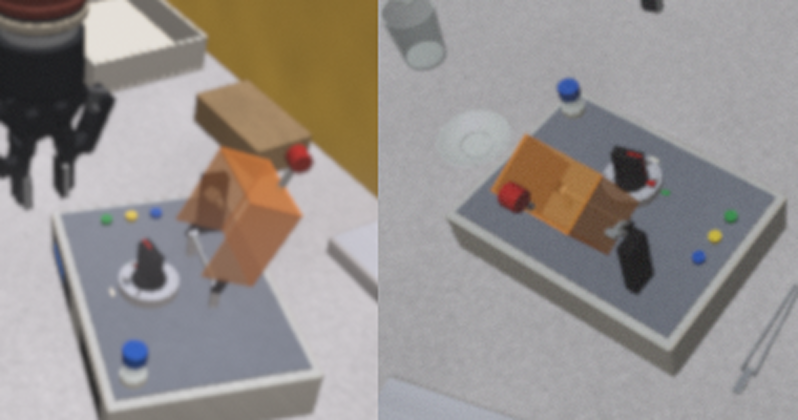

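The cover is propped open, the red lug at (652,183) sits at the green mark, nothing else has moved, and the robot is clear.

```bash
python3 -c "
from workcell import env
print(env.finish_job())"
```

```text
the job is handed in; nothing more can be done
None
```

I've handed the job in: the cover is propped on its catch and the knob has sprung back up at the green mark; the vial, dish and tweezers look undisturbed in the last picture, but no verdict was returned.

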